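# Set a dowel borer to its deepest stop and hold the carriage out on it

## Robot

A 6-joint arm with a two-finger parallel gripper is mounted at the origin on a cart in front of the work surface, level with it; the furniture and walls round the work are solid. World frame = base frame: x ahead of the robot, y to its left, z up, the work surface at z = 0. Lengths are in m, angles in rad, forces in N, time in s.
With the tool pointing down it reaches from about 0.275 to 0.725 m from the base axis. Payload 5.6 kg.
Tool frame: the origin (TCP) lies between the finger pads, 19 mm behind the fingertips; this is the grasp point; z points along the fingers, y is the line along which they close (so a half turn about z gives the same grasp; the last joint's range is limited). The gripper opens to 85 mm and grips with 20 to 120 N. Pads are 22 mm wide; open, the fingers measure 114 mm over their backs; the gripper's body (76 mm by 85 mm) begins 54 mm behind the grasp point. The pads swing forward as they close: fully open they stand 13 mm farther back than shut.
Start: joints at [-0.973, 0.255, 0.108, 0, -1.424, -0.285], TCP at [0.169, -0.523, 0.25] pointing down, gripper open.
Joint ranges: [-2.95, 2.95], [-1.21, 1.97], [-1.09, 1.5], [-2.87, 1.71], [-2.94, -0.07], [-3.05, 3.05]. Speed limits (rad/s): [2.57, 2.57, 3.14, 3.14, 3.14, 3.14].

## Interface

Orientations are given as a 3x3 rotation matrix whose columns are the frame's x, y, z axes.
In Python, from rig import get_obs, grab_frame, camera_model, job_done gives the robot as it stands.
- The arm moves only by the shell command python3 -m handwheel 'ROWS' [FORCE]. ROWS is a JSON object whose one key "commands" holds a list of rows, each an object with "rotation": the turn, a rotation vector about the tool's x, y, z in rad, a list of three; "dp": the shift along the tool's x, y, z in m, a list of three; "fingers": the opening, from 0 (shut) to 1 (fully open). In form: {"commands": [{"rotation": [wx, wy, wz], "dp": [x, y, z], "fingers": fingers}, ...]}. A call has 1 to 10 rows; each row is the pose to reach, as a shift and turn from the pose commanded when the call began, along the tool's axes at that moment; what a row does not reach only later rows make up. A row lasts 1/8 s, in which the tool goes at most 62.5 mm and 10.7 degrees, less where a joint would pass 70% of its speed; a pose out of reach is approached as far as the arm can. A call with a gripper value outside its range is refused whole. The fingers move at their own pace and stop on an object; FORCE is the grip in N (left out, the last holds). Time passes only in rows, so rows that repeat a pose let the fingers close. It gives the time, the measured TCP pose, the force, the opening and the grip force at its end, in the units of the state.
- get_obs(): the state, without advancing time (a new reading comes with each control period).
- grab_frame(name): name is "scene" or "top"; returns the picture (384x512x3 uint8, red, green, blue); there is no depth.
- camera_model(name): a dict with "K" (3x3 intrinsics, pixels), "k1" (the pictures are not rectified: a ray, as slopes to the right and down, at radius r is drawn at 1 + k1 r^2 times it, then the intrinsics apply), "world_to_cam" (4x4, takes a point from world to camera coordinates). Camera axes: x right, y up, looking along -z (the intrinsics and any distortion apply to the point x, -y, -z); pixel columns grow to the right and rows downward; lengths in m; the calibration is good to about 2 mm. A picture is of the moment at which its call begins. camera_model takes no time and is no camera call.
- job_done(): hands the job in; it is judged then, once.
The state is a dict: "clock": time; "qpos": joint angles; "dq": joint speeds; "joint_torque": joint torques, N m; "tool_pos": TCP position; "orientation": TCP orientation; "contact_force": force on the tool from outside, world axes, zero at the start; "wrist_torque": the same for the moment, N m; "grip_width": opening from 0.0 (shut) to 1.0 (fully open); "grasp_force": force on a finger pad.
Only numpy, scipy, OpenCV 4.12 (cv2) and the standard library are available. Lean on these libraries where they do the work, as an engineer would, in place of code of your own. Each camera call takes 0.05 s, during which the arm holds its last target. There are 200 camera calls.

## Task

Set the bench dowel borer for its deepest hole: turn the five-screw stop turret, either way, until its shortest stop screw clicks into line with the carriage's stop rod. Then draw the spindle carriage towards you by its bow handle, against the return spring, until the rod comes to rest firmly against that screw, without straining it, which brings the pointer to the long end line of the scale. Finish still holding the carriage out there so that the bit's reach can be measured, and leave the other things on the saw table where they lie.

Things in the scene. Friction and masses are not known exactly. Their poses are not given: they have to be found in the camera images.
- borer: fixed dowel borer: grey base plate 260 x 156 x 14 mm (x -140 to +120). Origin on the table; +x along the guide rods from the work table (robot's end) to the motor (far end), +y to the turret side. Turret axis at x -45, y +40 mm. Raised work table x -140 to -32, y -83 to -9, 64 mm tall; carriage and motor behind it, y -85 to +5 mm, up to 94 mm tall but for the bow handle
- carriage_slide (a joint): how far (m) the carriage is drawn out along the borer's -x; 0 is home, where the spring returns it when let go. Spring pull 7 N at home, 14 N at 52 mm. The slide could travel 75 mm, but its stop rod meets the turret's facing screw first: at 0.052 on the shortest screw (pointer on the scale's long end line), at 0.047, 0.042, 0.037 or 0.032 on the others
- bow_grip (a point): steel bow handle across the top of the carriage: round bar 14 mm thick and 90 mm long between two posts, about 66 mm of it free to grip. Point at the middle of the bar, 124 mm above the table, axes as the borer's: the bar lies along y, the carriage is drawn along -x. The plate below the bar is 30 mm lower than the bar's axis
- stop_rod_tip (a point): tip of the steel stop rod 10 mm thick on an arm at the turret side of the carriage, pointing along the borer's -x at the turret axis, 36 mm above the table. The tip is 78 mm from the turret axis when the carriage is home
- turret_hinge (a joint): angle (rad) of the stop turret, counter-clockwise from above, turning without end. A spring roller clicks into five positions, at whole multiples of 1.257 (72 degrees); it takes up to 0.16 N m and draws the turret in from 0.5 rad away, but almost midway between two it can stay put. At 0 (and at 6.283) the shortest screw faces the stop rod. Starts at least half a click, mostly 1 to 4, away
- carriage: the sliding spindle carriage with motor, drill bit, bow handle and stop rod; origin at table height under the bow handle, axes as the borer's
- turret_knob (a point): middle of the round black knurled knob on top of the turret, on its axis: 32 mm across, 26 mm tall (56 to 82 mm above the table), point at 72 mm
- turret: the stop turret with five radial stop screws (9 mm thick, each with a hexagonal lock nut). Origin on its upright axis at table height; its x axis points along the shortest screw. Tips stand 26, 31, 36, 41 and 46 mm from the axis, 36 mm above the table, growing counter-clockwise seen from above at 72 degree steps
- chisel: bench chisel, 255 mm long, on the table beside the borer; a bystander
- offcut_strip: strip of wood, 22 x 160 x 14 mm, on the table at the turret side of the borer; a bystander
- tape_measure: pocket tape, 33 x 94 x 63 mm, beside the borer; a bystander
- block_plane: small hand plane, 48 x 170 x 59 mm, near the rip fence; a bystander
- glue_bottle: glue bottle, 187 mm tall, near the rip fence; a bystander
- nail_tin: open tin, 70 mm wide and 61 mm tall, behind the mitre gauge; a bystander
- jar_screws_b: glass jar, 91 mm tall, behind the mitre gauge; a bystander

How it is judged:
On the way:
1. the turret has clicked in with its shortest screw facing the stop rod, the carriage still home ((value of joint turret_hinge between -0.1 and 0.1 rad or value of joint turret_hinge between 6.183 and 6.383 rad) and value of joint carriage_slide below 0.004 m), for 0.2 s.
At the end, for the whole second after the job is handed in: turret clicked in (within 0.1 rad) with its shortest screw facing the stop rod; carriage still, 50 to 54 mm out, stop rod pressing on the turret's screw with 0.5 to 60 N; the fingers press on the carriage with over 2 N, the TCP within 60 mm of the middle of the bow handle ((value of joint turret_hinge between -0.1 and 0.1 rad or value of joint turret_hinge between 6.183 and 6.383 rad) and value of joint carriage_slide between 0.05 and 0.054 m and contact force between carriage and turret between 0.5 and 60 N and contact force between the fingers and carriage above 2 N and distance between the grasp point and bow_grip below 0.06 m and velocity of joint carriage_slide between -0.01 and 0.01 m/s); the arm keeps its last pose, push and grip.
It fails at once if the stop rod is hauled onto a stop screw with more than 80 N (contact force between carriage and turret above 80 N).
It fails at once if a bystander is pushed more than 20 mm (distance of any of chisel, offcut_strip, tape_measure, block_plane, glue_bottle, nail_tin, jar_screws_b from where it was at the start of the episode above 0.02 m).
It also fails if it takes over 72 s, if anything falls off the work surface, if the arm or the gripper's body presses on something with over 40 N, if the wrist force passes 120 N, or if a joint passes its speed limit or range.

## Working session

There is one attempt and no reset: what is moved stays moved. The work goes in short steps, Python scripts to look and compute and a shell command to move; the robot and the scene stay as the last step left them, time stands still between calls to the robot, and variables do not carry over. Pictures are saved under pics/ and viewed, at most 10 in all, crops included, and the job is handed in when it is done.

```bash
mkdir -p pics; cat > look.py <<'E'
import cv2,sys
from rig import *
n=sys.argv[1]; out=sys.argv[2]
f=grab_frame(n)
if len(sys.argv)>3:
    a=list(map(int,sys.argv[3].split(',')));f=f[a[1]:a[3],a[0]:a[2]]
    s=min(800/f.shape[1],600/f.shape[0]);f=cv2.resize(f,None,fx=s,fy=s,interpolation=cv2.INTER_CUBIC)
    print(s)
cv2.imwrite('pics/'+out,cv2.cvtColor(f,cv2.COLOR_RGB2BGR))
E
python3 look.py scene s0.png; python3 look.py top t0.png; python3 -c "
from rig import *
print(camera_model('scene'),camera_model('top'),get_obs())"
```

```text
{'K': array([[499.93940262,   0.        , 251.0733211 ],
       [  0.        , 499.93940262, 186.9536027 ],
       [  0.        ,   0.        ,   1.        ]]), 'k1': -0.12004859614543373, 'world_to_cam': array([[ 0.43101197, -0.90211463, -0.0204421 , -0.47175848],
       [ 0.42824752,  0.18456241,  0.88461335, -0.31526315],
       [-0.7942498 , -0.39003323,  0.46587696, -1.13725056],
       [ 0.        ,  0.        ,  0.        ,  1.        ]])} {'K': array([[440.47724631,   0.        , 250.40329233],
       [  0.        , 440.47724631, 191.06753008],
       [  0.        ,   0.        ,   1.        ]]), 'k1': -0.11158338718829382, 'world_to_cam': array([[ 0.01334108, -0.99990108,  0.00445403, -0.25501499],
       [ 0.99852857,  0.01355666,  0.05250637, -0.58159875],
       [-0.05256156,  0.00374698,  0.99861066, -1.11446792],
       [ 0.        ,  0.        ,  0.        ,  1.        ]])} {'clock': 0.1, 'qpos': array([-9.73423554e-01,  2.55696542e-01,  1.07165329e-01, -4.17376001e-04,
       -1.42387512e+00, -2.84623449e-01]), 'dq': array([ 0.00020255, -0.00145369,  0.00487154,  0.00158269,  0.00221659,
       -0.00068059]), 'joint_torque': array([-2.20474001e-03, -3.87603593e+01,  2.38476044e+01,  5.37798107e+00,
       -3.77314820e-03, -1.07829129e-05]), 'tool_pos': array([ 0.16917197, -0.52292779,  0.24919475]), 'orientation': array([[-9.51510151e-01, -3.07616832e-01, -5.64201071e-04],
       [-3.07617344e-01,  9.51508868e-01,  1.56340171e-03],
       [ 5.59136427e-05,  1.66115063e-03, -9.99998619e-01]]), 'contact_force': array([-0.48384094, -0.23736452,  0.01962377]), 'wrist_torque': array([ 0.00559148,  0.00533364, -0.05020441]), 'grasp_force': 0.0, 'grip_width': 0.9995458207848447}
```

View pics/s0.png

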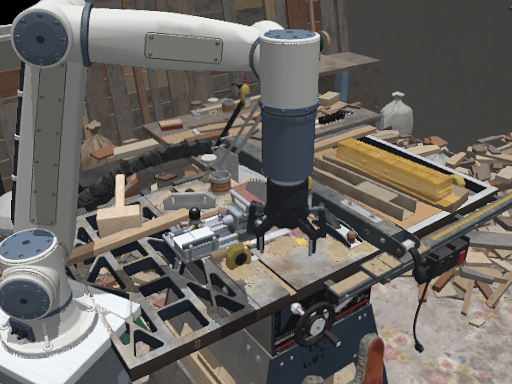

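View pics/t0.png

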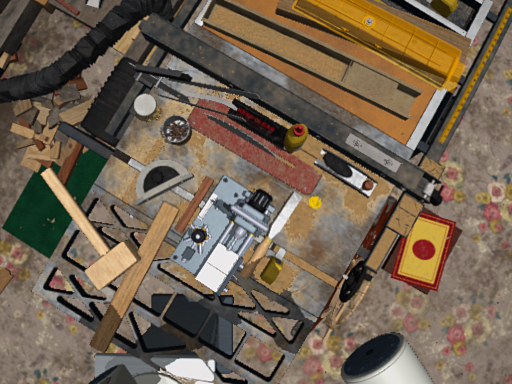

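The top view shows the borer at about (225,235): the turret is near (199,236), and the motor is toward (262,195). I'll crop both views closer.

```bash
python3 look.py scene s1.png 150,180,280,278; python3 look.py top t1.png 160,165,300,300
```

```text
6.122448979591836
4.444444444444445
```

View pics/s1.png

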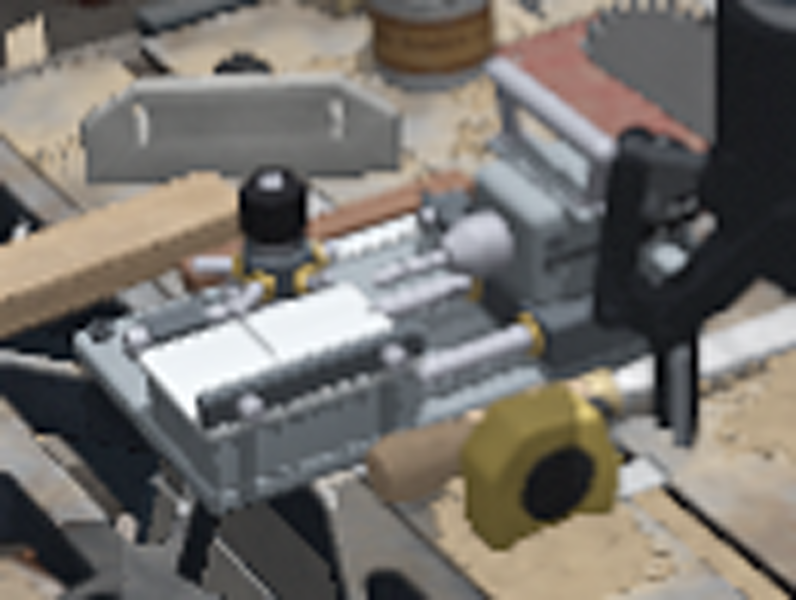

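View pics/t1.png

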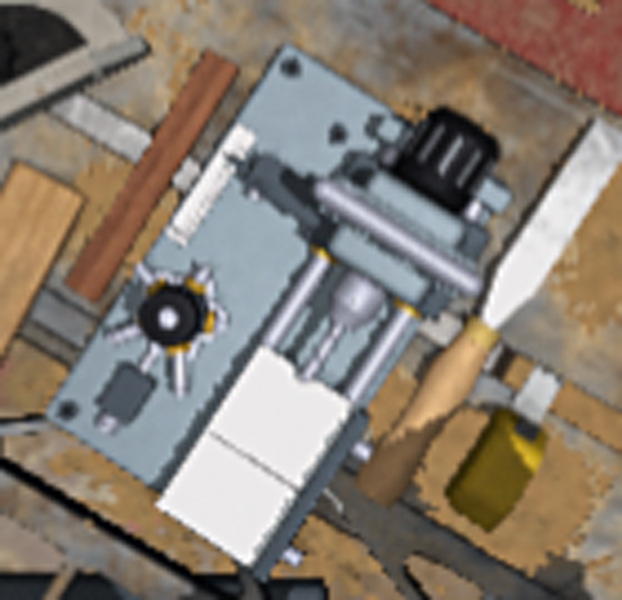

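```bash
cat > geo.py <<'E'
import numpy as np,cv2
from scipy.optimize import least_squares
from rig import *
CM={n:camera_model(n) for n in('scene','top')}
def proj(n,P):
    c=CM[n];q=(c['world_to_cam']@np.append(P,1))[:3]
    a=np.array([q[0],-q[1]])/-q[2];a=a*(1+c['k1']*(a@a));return c['K'][:2,:2]@a+c['K'][:2,2]
def back(n,uv,z):   # pixel onto plane z
    return least_squares(lambda p:proj(n,[p[0],p[1],z])-uv,[.5,-.25]).x
def tri(a,b):
    return least_squares(lambda p:np.r_[proj('top',p)-a,proj('scene',p)-b],[.5,-.25,.05])
T=lambda u,v:np.array([160+u/4.4444,165+v/4.4444]); S=lambda u,v:np.array([150+u/6.1224,180+v/6.1224])
E
python3 - <<'E'
from geo import *
for nm,a,b in(('knobtop',T(169,317),S(271,181)),('barL',T(322,187),S(498,66))):
    r=tri(a,b);print(nm,r.x,r.fun)
def W(p,x,y,z): 
    c,s=np.cos(p[2]),np.sin(p[2]);return np.array([p[0]+c*x-s*y,p[1]+s*x+c*y,z])
ob=[('top',T(283,42),120,78,.014),('top',T(47,415),-140,78,.014),('top',T(169,317),-45,40,.082),('scene',S(271,181),-45,40,.082),
('top',T(158,507),-140,-9,.064),('top',T(268,345),-32,-9,.064),('scene',S(142,355),-140,-9,.064),('scene',S(355,285),-32,-9,.064)]
r=least_squares(lambda p:np.r_[tuple(proj(n,W(p,x/1e3,y/1e3,z))-uv for n,uv,x,y,z in ob)],[.5,-.2,-.5])
p=r.x;print(p,r.fun.reshape(-1,2).round(1).tolist())
R=lambda xy:(np.array([[np.cos(p[2]),np.sin(p[2])],[-np.sin(p[2]),np.cos(p[2])]])@(np.array(xy)-p[:2]))
print('knob',W(p,-.045,.04,.072))
for e in(T(318,185),T(484,289)): print('bar end',back('top',e,.124),R(back('top',e,.124)))
for t in((140,268),(208,268),(222,320),(182,394),(108,340)):
    d=R(back('top',T(*t),.038))-[-.045,.04];print(t,np.hypot(*d)*1e3,np.degrees(np.arctan2(d[1],d[0])))
E
```

```text
knobtop [ 0.47021984 -0.12145134  0.08100029] [-0.28653348  0.15539396  0.38693621  0.02273096]
barL [ 0.5413798  -0.20531857  0.12478116] [-0.16824218  0.0859467   0.23344083 -0.00353321]
[ 0.48517821 -0.18283085 -0.54945503] [[0.5, -0.5], [-0.6, 1.2], [1.2, 1.3], [1.0, 0.4], [0.6, 1.7], [-0.5, 0.8], [-0.2, -4.6], [-0.1, -5.1]]
knob [ 0.46769069 -0.12521847  0.072     ]
bar end [ 0.54260956 -0.20357574] [0.05981144 0.01230051]
bar end [ 0.48966314 -0.29073309] [ 0.06017378 -0.08967789]
(140, 268) 37.48705086152408 73.03590071040841
(208, 268) 31.716463882870034 6.0366444709679605
(222, 320) 22.024591804886484 -59.90030637725029
(182, 394) 42.53552528139146 -148.4011289797575
(108, 340) 44.19115566635258 138.36174748435107
```

```bash
cat > plan.py <<'E'
import sys;from geo import *
def to(x,y,z,yaw):   # shift in tool axes, turn about tool z to bring tool y to yaw (deg, world)
    o=get_obs();R=o['orientation'];d=R.T@(np.array([x,y,z])-o['tool_pos'])
    t=(np.radians(yaw)-np.arctan2(R[1,1],R[0,1])+np.pi/2)%np.pi-np.pi/2
    print('dp',d.round(4),'rotz',round(-t,3),'tilt',R[:,2].round(4))
E
python3 - <<'E'
from plan import *
def W(p,x,y,z): 
    c,s=np.cos(p[2]),np.sin(p[2]);return np.array([p[0]+c*x-s*y,p[1]+s*x+c*y,z])
ob=[('top',T(283,42),120,78,.014),('top',T(47,415),-140,78,.014),('top',T(169,317),-45,40,.082),('scene',S(271,181),-45,40,.082),
('top',T(158,507),-140,-9,.064),('top',T(268,345),-32,-9,.064)]
r=least_squares(lambda p:np.r_[tuple(proj(n,W(p,x/1e3,y/1e3,z))-uv for n,uv,x,y,z in ob)],[.5,-.2,-.5])
p=r.x;print(p,np.degrees(p[2]),r.fun.reshape(-1,2).round(1).tolist())
R=lambda xy:(np.array([[np.cos(p[2]),np.sin(p[2])],[-np.sin(p[2]),np.cos(p[2])]])@(np.array(xy)-p[:2]))
print('knob',W(p,-.045,.04,.072)); k=back('top',T(169,317),.082)
for e in(T(318,185),T(484,289)): print('bar end',back('top',e,.124),R(back('top',e,.124)))
for t in((140,268),(208,268),(222,320),(182,394),(108,340)):
    d=R(back('top',T(*t),.038))-R(k);print(np.hypot(*d)*1e3,np.degrees(np.arctan2(d[1],d[0])))
to(.470,-.122,.16,107.9);to(.470,-.122,.075,107.9)
E
```

```text
[ 0.48704044 -0.18183453 -0.55155865] -31.601982517246974 [[0.2, -1.2], [-1.1, 0.3], [0.8, 0.4], [1.1, 0.0], [0.1, 0.9], [-0.9, 0.0]]
knob [ 0.46967416 -0.12418548  0.072     ]
bar end [ 0.54260956 -0.20357574] [0.05872144 0.01060189]
bar end [ 0.48966314 -0.29073309] [ 0.0592983  -0.09137553]
33.30029393397108 72.7204532268031
30.570145063453108 -1.2740230090449298
25.229156102277646 -66.36494861941719
45.60355416458244 -144.5573388616602
42.374518901493104 143.49097192306218
dp [-0.4096  0.289   0.0897] rotz 0.0 tilt [-4.e-04  1.e-03 -1.e+00]
dp [-0.4096  0.2889  0.1747] rotz 0.0 tilt [-4.e-04  1.e-03 -1.e+00]
```

The screw lengths fit the angles: the shortest is at −72°, so the turret needs one click counter-clockwise. I'll move above the knob.

```bash
python3 -m handwheel '{"commands":[{"rotation":[0,0,0],"dp":[-0.05,0.035,0],"fingers":0.6},{"rotation":[0,0,0],"dp":[-0.1,0.07,0],"fingers":0.6},{"rotation":[0,0,0],"dp":[-0.15,0.105,0],"fingers":0.6},{"rotation":[0,0,0],"dp":[-0.2,0.14,0],"fingers":0.6},{"rotation":[0,0,0],"dp":[-0.25,0.175,0],"fingers":0.6},{"rotation":[0,0,0],"dp":[-0.3,0.21,0],"fingers":0.6},{"rotation":[0,0,0],"dp":[-0.35,0.245,0.03],"fingers":0.6},{"rotation":[0,0,0],"dp":[-0.38,0.27,0.06],"fingers":0.6},{"rotation":[0,0,0],"dp":[-0.41,0.289,0.09],"fingers":0.6},{"rotation":[0,0,0],"dp":[-0.41,0.289,0.09],"fingers":0.6}]}' 20
python3 look.py top t2.png 160,165,300,300; python3 look.py scene s2.png 150,130,280,278
python3 -c "
from plan import *
print(get_obs()['tool_pos'],get_obs()['qpos']);to(.470,-.123,.075,107.9)"
```

```text
clock: 1.45
tool_pos: [0.4698, -0.1204, 0.1572]
orientation: [[-0.951, -0.31, -0.005], [-0.31, 0.951, 0.0], [0.005, 0.002, -1.0]]
contact_force: [-0.5, 0.0, 0.1]
grip_width: 0.598
grasp_force: 0.0
4.444444444444445
4.054054054054054
[ 0.47041777 -0.12214564  0.15993791] [ 6.95456530e-02  1.78433096e-01 -2.25033848e-01  4.41659263e-04
 -1.16811509e+00 -1.32680129e+00]
dp [ 0.0006 -0.0007  0.0849] rotz 0.001 tilt [-8.e-04 -5.e-04 -1.e+00]
```

View pics/s2.png

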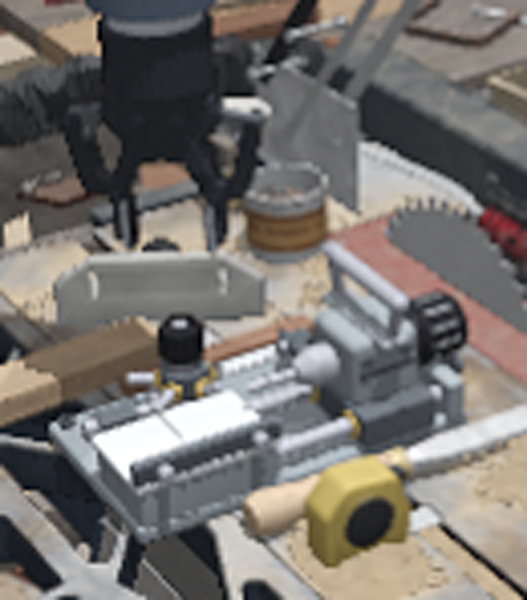

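The gripper hangs above the knob at (181,322) and the way down is clear. I'll descend and grip.

```bash
python3 -m handwheel '{"commands":[{"rotation":[0,0,0],"dp":[0,-0.001,0.03],"fingers":0.6},{"rotation":[0,0,0],"dp":[0,-0.001,0.06],"fingers":0.6},{"rotation":[0,0,0],"dp":[0,-0.001,0.085],"fingers":0.6},{"rotation":[0,0,0],"dp":[0,-0.001,0.085],"fingers":0.6},{"rotation":[0,0,0],"dp":[0,-0.001,0.085],"fingers":0.25},{"rotation":[0,0,0],"dp":[0,-0.001,0.085],"fingers":0.25},{"rotation":[0,0,0],"dp":[0,-0.001,0.085],"fingers":0.25},{"rotation":[0,0,0],"dp":[0,-0.001,0.085],"fingers":0.25}]}' 40
```

```text
clock: 2.55
tool_pos: [0.4709, -0.1215, 0.0768]
orientation: [[-0.952, -0.307, 0.002], [-0.307, 0.952, 0.003], [-0.003, 0.002, -1.0]]
contact_force: [-3.7, 9.6, 6.0]
grip_width: 0.362
grasp_force: 39.4
```

```bash
python3 -m handwheel '{"commands":[{"rotation":[0,0,-0.15],"dp":[0,0.0015,0],"fingers":0.25},{"rotation":[0,0,-0.3],"dp":[0,0.0015,0],"fingers":0.25},{"rotation":[0,0,-0.45],"dp":[0,0.0015,0],"fingers":0.25},{"rotation":[0,0,-0.6],"dp":[0,0.0015,0],"fingers":0.25},{"rotation":[0,0,-0.75],"dp":[0,0.0015,0],"fingers":0.25},{"rotation":[0,0,-0.9],"dp":[0,0.0015,0],"fingers":0.25},{"rotation":[0,0,-1.05],"dp":[0,0.0015,0],"fingers":0.25},{"rotation":[0,0,-1.2],"dp":[0,0.0015,0],"fingers":0.25},{"rotation":[0,0,-1.26],"dp":[0,0.0015,0],"fingers":0.25},{"rotation":[0,0,-1.26],"dp":[0,0.0015,0],"fingers":0.25}]}'
```

```text
clock: 3.8
tool_pos: [0.4714, -0.1216, 0.0768]
orientation: [[0.002, -1.0, 0.003], [-1.0, -0.002, 0.0], [-0.0, -0.003, -1.0]]
contact_force: [-1.7, 3.0, 5.3]
grip_width: 0.356
grasp_force: 40.0
```

```bash
python3 -m handwheel '{"commands":[{"rotation":[0,0,0],"dp":[0,0,0],"fingers":0.6},{"rotation":[0,0,0],"dp":[0,0,0],"fingers":0.6},{"rotation":[0,0,0],"dp":[0,0,0],"fingers":0.6},{"rotation":[0,0,0],"dp":[0,0,-0.04],"fingers":0.6},{"rotation":[0,0,0],"dp":[0,0,-0.08],"fingers":0.6},{"rotation":[0,0,0],"dp":[0,0,-0.12],"fingers":0.6},{"rotation":[0,0,0],"dp":[0,0,-0.12],"fingers":0.6}]}'
python3 -c "
from plan import *
print(get_obs()['tool_pos'],get_obs()['qpos']);to(.5165,-.2475,.20,148.4)"
```

```text
clock: 4.68
tool_pos: [0.4722, -0.122, 0.1983]
orientation: [[0.002, -1.0, 0.007], [-1.0, -0.002, -0.001], [0.001, -0.007, -1.0]]
contact_force: [1.0, -0.4, -1.5]
grip_width: 0.599
grasp_force: 0.0
[ 0.47218952 -0.12199322  0.19830467] [ 7.01595742e-02  1.50592197e-01 -1.57367361e-01  1.20864255e-03
 -1.25597025e+00 -6.84768557e-02]
dp [ 0.1256 -0.0441 -0.0013] rotz 0.554 tilt [ 6.9e-03 -7.0e-04 -1.0e+00]
```

```bash
python3 -m handwheel '{"commands":[{"rotation":[0,0,0.15],"dp":[0.04,-0.013,-0.005],"fingers":0.7},{"rotation":[0,0,0.3],"dp":[0.08,-0.028,-0.005],"fingers":0.7},{"rotation":[0,0,0.45],"dp":[0.11,-0.04,-0.003],"fingers":0.7},{"rotation":[0,0,0.554],"dp":[0.1255,-0.044,-0.001],"fingers":0.7},{"rotation":[0,0,0.554],"dp":[0.1255,-0.044,-0.001],"fingers":0.7},{"rotation":[0,0,0.554],"dp":[0.1255,-0.044,-0.001],"fingers":0.7}]}'
python3 - <<'E'
from plan import *
a=grab_frame('top')[165:300,160:300];b=grab_frame('scene')[150:278,150:283]
f=np.hstack([cv2.resize(x,(400,400),interpolation=cv2.INTER_CUBIC) for x in(a,b)])
cv2.imwrite('pics/m3.png',f[:,:,::-1])
to(.5165,-.2475,.124,148.4)
E
```

```text
clock: 5.42
tool_pos: [0.5142, -0.2467, 0.1954]
orientation: [[-0.523, -0.852, -0.001], [-0.852, 0.523, 0.0], [0.0, 0.001, -1.0]]
contact_force: [-0.9, 0.1, 0.1]
grip_width: 0.7
grasp_force: 0.0
dp [-0.0002 -0.0023  0.072 ] rotz 0.001 tilt [-0.e+00  1.e-04 -1.e+00]
```

View pics/m3.png

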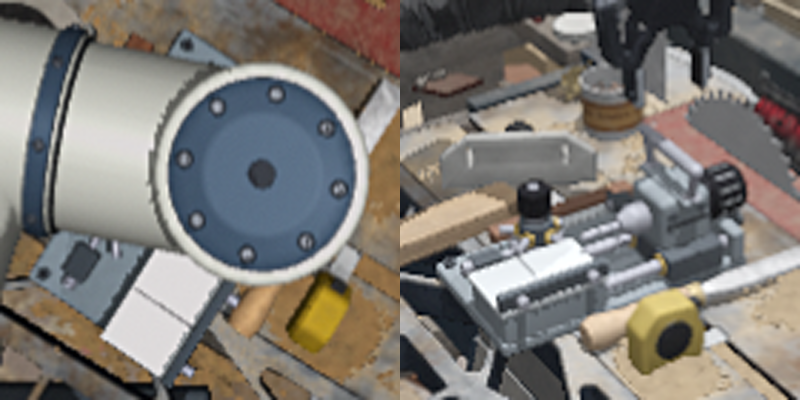

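The scene view shows the carriage still home with the gripper over the bow handle; the top view is blocked. How far the carriage draws (52 or 47 mm) will confirm the screw.

```bash
python3 -m handwheel '{"commands":[{"rotation":[0,0,0],"dp":[0,-0.002,0.03],"fingers":0.7},{"rotation":[0,0,0],"dp":[0,-0.002,0.06],"fingers":0.7},{"rotation":[0,0,0],"dp":[0,-0.002,0.072],"fingers":0.7},{"rotation":[0,0,0],"dp":[0,-0.002,0.072],"fingers":0.7},{"rotation":[0,0,0],"dp":[0,-0.002,0.072],"fingers":0.0},{"rotation":[0,0,0],"dp":[0,-0.002,0.072],"fingers":0.0},{"rotation":[0,0,0],"dp":[0,-0.002,0.072],"fingers":0.0},{"rotation":[0,0,0],"dp":[0,-0.002,0.072],"fingers":0.0},{"rotation":[0,0,0],"dp":[0,-0.002,0.072],"fingers":0.0},{"rotation":[0,0,0],"dp":[0,-0.002,0.072],"fingers":0.0}]}' 80
cat > st.py <<'E'
from plan import *
o=get_obs();f=o['contact_force'];d=np.array([-.8517,.524,0])
print('pos along pull mm',1e3*(o['tool_pos']@d),'lat',1e3*(o['tool_pos']@np.array([.524,.8517,0])),'z',o['tool_pos'][2],'force along pull',f@d,f.round(1),'grip',o['grip_width'],o['grasp_force'],'clock',o['clock'])
E
python3 st.py
```

```text
clock: 6.78
tool_pos: [0.5156, -0.2477, 0.125]
orientation: [[-0.525, -0.851, -0.001], [-0.851, 0.525, 0.001], [-0.0, 0.001, -1.0]]
contact_force: [-3.5, 3.7, 6.2]
grip_width: 0.137
grasp_force: 78.1
pos along pull mm -568.9095738900002 lat 59.24377825574088 z 0.12501073181276318 force along pull 4.930336599056533 [-3.5  3.7  6.2] grip 0.13706949600604207 78.05809378623962 clock 6.775
```

The bow is gripped. I'll draw 44 mm, then creep.

```bash
python3 -m handwheel '{"commands":[{"rotation":[0,0,0],"dp":[0,0.006,0],"fingers":0.0},{"rotation":[0,0,0],"dp":[0,0.012,0],"fingers":0.0},{"rotation":[0,0,0],"dp":[0,0.018,0],"fingers":0.0},{"rotation":[0,0,0],"dp":[0,0.024,0],"fingers":0.0},{"rotation":[0,0,0],"dp":[0,0.030,0],"fingers":0.0},{"rotation":[0,0,0],"dp":[0,0.035,0],"fingers":0.0},{"rotation":[0,0,0],"dp":[0,0.040,0],"fingers":0.0},{"rotation":[0,0,0],"dp":[0,0.044,0],"fingers":0.0},{"rotation":[0,0,0],"dp":[0,0.044,0],"fingers":0.0},{"rotation":[0,0,0],"dp":[0,0.044,0],"fingers":0.0}]}'; python3 st.py
```

```text
clock: 8.02
tool_pos: [0.4823, -0.2265, 0.1251]
orientation: [[-0.524, -0.852, 0.008], [-0.852, 0.524, -0.003], [-0.001, -0.008, -1.0]]
contact_force: [10.0, -6.7, -7.1]
grip_width: 0.131
grasp_force: 78.2
pos along pull mm -529.4611592556872 lat 59.759282308344346 z 0.12509840971582523 force along pull -12.064036942125558 [10.  -6.7 -7.1] grip 0.13108337752078358 78.15552949905396 clock 8.025
```

```bash
python3 -m handwheel '{"commands":[{"rotation":[0,0,0],"dp":[0,0.002,0],"fingers":0.0},{"rotation":[0,0,0],"dp":[0,0.004,0],"fingers":0.0},{"rotation":[0,0,0],"dp":[0,0.006,0],"fingers":0.0},{"rotation":[0,0,0],"dp":[0,0.008,0],"fingers":0.0},{"rotation":[0,0,0],"dp":[0,0.01,0],"fingers":0.0},{"rotation":[0,0,0],"dp":[0,0.01,0],"fingers":0.0},{"rotation":[0,0,0],"dp":[0,0.01,0],"fingers":0.0}]}'; python3 st.py
```

```text
clock: 8.9
tool_pos: [0.4742, -0.2215, 0.1251]
orientation: [[-0.524, -0.852, 0.009], [-0.852, 0.524, -0.004], [-0.002, -0.009, -1.0]]
contact_force: [11.2, -7.8, -8.2]
grip_width: 0.134
grasp_force: 78.0
pos along pull mm -519.9243674046395 lat 59.86714338823148 z 0.12511726479000254 force along pull -13.635717283970454 [11.2 -7.8 -8.2] grip 0.13364623015067914 78.0351197719574 clock 8.9
```

49.0 mm drawn and only the spring is felt, so the 47 mm stop is passed and this is the shortest screw.

```bash
python3 -m handwheel '{"commands":[{"rotation":[0,0,0],"dp":[0,0.001,0],"fingers":0.0},{"rotation":[0,0,0],"dp":[0,0.002,0],"fingers":0.0},{"rotation":[0,0,0],"dp":[0,0.003,0],"fingers":0.0},{"rotation":[0,0,0],"dp":[0,0.004,0],"fingers":0.0},{"rotation":[0,0,0],"dp":[0,0.005,0],"fingers":0.0},{"rotation":[0,0,0],"dp":[0,0.005,0],"fingers":0.0},{"rotation":[0,0,0],"dp":[0,0.005,0],"fingers":0.0}]}'; python3 st.py
```

```text
clock: 9.78
tool_pos: [0.4713, -0.2196, 0.1252]
orientation: [[-0.524, -0.852, 0.011], [-0.852, 0.524, -0.005], [-0.002, -0.012, -1.0]]
contact_force: [15.2, -12.1, -12.3]
grip_width: 0.132
grasp_force: 78.0
pos along pull mm -516.4735542666897 lat 59.93318595840015 z 0.1251515434850581 force along pull -19.257641644405382 [ 15.2 -12.1 -12.3] grip 0.1315761780090196 77.98531293869019 clock 9.775
```

```bash
python3 -m handwheel '{"commands":[{"rotation":[0,0,0],"dp":[0,0.001,0],"fingers":0.0},{"rotation":[0,0,0],"dp":[0,0.002,0],"fingers":0.0},{"rotation":[0,0,0],"dp":[0,0.003,0],"fingers":0.0},{"rotation":[0,0,0],"dp":[0,0.003,0],"fingers":0.0},{"rotation":[0,0,0],"dp":[0,0.003,0],"fingers":0.0},{"rotation":[0,0,0],"dp":[0,0.003,0],"fingers":0.0}]}'; python3 st.py;python3 look.py top t5.png 160,165,300,300
```

```text
clock: 10.52
tool_pos: [0.471, -0.2194, 0.1252]
orientation: [[-0.524, -0.852, 0.015], [-0.852, 0.524, -0.008], [-0.002, -0.017, -1.0]]
contact_force: [22.8, -18.8, -21.1]
grip_width: 0.136
grasp_force: 77.9
pos along pull mm -516.0902094452741 lat 59.96656869905447 z 0.1251912119342306 force along pull -29.270225491206162 [ 22.8 -18.8 -21.1] grip 0.1362782099565998 77.88958311080933 clock 10.525
4.444444444444445
```

View pics/t5.png

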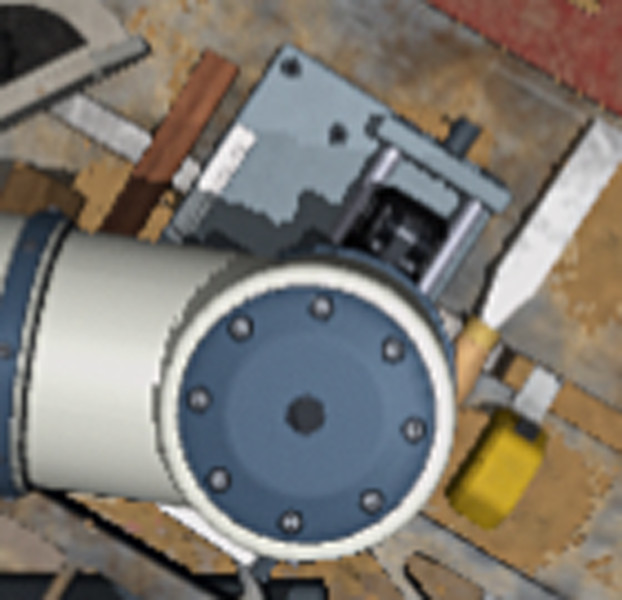

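The carriage is drawn out, its travel stopped at about 52.8 mm with about 15 N beyond the spring. The strip, chisel and tape are where they were.

```bash
python3 -c "
from rig import *
print(job_done())"
```

```text
the job is handed in; nothing more can be done
None
```

I turned the turret one click counter-clockwise to its shortest screw, drew the carriage out about 52 mm onto it with roughly 15 N on the stop, and handed the job in still holding it there; the hand-in returned no verdict.

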